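Clamp a stiff ball valve in bench locking pliers, work it open, release

ROBOT

A 6-joint arm with a two-finger parallel gripper is mounted at the origin on a cart in front of the work surface, level with it; the furniture and walls round the work are solid. World frame = base frame: x ahead of the robot, y to its left, z up, the work surface at z = 0. Lengths are in mm, angles in rad, forces in N, time in s.
With the tool pointing down it reaches from about 350 to 775 mm from the base axis. Payload 7.3 kg.
Tool frame: the origin (TCP) lies at the very end of the fingers, on their centre line; the grasp point (between the pads) lies bot.grip_point_offset behind it (bot.grip_point_offset is the distance from the TCP to the grasp point, in mm); z points along the fingers, y is the line along which they close (so a half turn about z gives the same grasp; the last joint's range is limited). The gripper opens to 92 mm and grips with 3 to 60 N. Pads are 19 mm wide; open, the fingers measure 130 mm over their backs; the gripper's body (75 mm by 190 mm) begins 47 mm behind the grasp point.
Start: joints at [1.001, 0.342, 1.524, -0, 1.275, -0.146], TCP at [215.883, 478.581, 226.741] pointing down, gripper open.
Joint ranges: [-2.53, 2.53], [-0.77, 2.02], [0.04, 2.7], [-1, 4.14], [0.28, 2.66], [-3.11, 3.11]. Speed limits (rad/s): [2.57, 2.57, 3.14, 3.14, 3.14, 3.14].

INTERFACE

Orientations are given as [roll, pitch, yaw] about the fixed x, y, z axes, in that order (R = Rz(yaw) Ry(pitch) Rx(roll)).
In Python, from plant import bot gives the robot as it stands. The module is installed in compiled form; this text tells all that it offers.
- The arm moves only by the tool carry_out, never from a script. Its argument "plan" is a list of rows, each an object of numbers: "tx", "ty", "tz": the shift along the world's x, y, z in mm; "rx", "ry", "rz": the turn, a rotation vector about the world's x, y, z in rad. A call has 1 to 12 rows; each row shifts and turns the commanded pose from where the row before left it; what a row does not reach is not made up. A row lasts 1/10 s, in which the tool goes at most 50 mm and 8.59 degrees, less where a joint would pass 70% of its speed; a pose out of reach is approached as far as the arm can. A call with a gripper value outside its range is refused whole. "gripper" is the closure, from 0 (fully open) to 1 (shut), set as the call begins (left out, the last holds). The fingers move at their own pace and stop on an object; the grip force is fixed at half the most. Time passes only in rows, so rows that do not move let the fingers close. It gives the time, the measured TCP pose, the force, the opening and the grip force at its end, in the units of the state.
- bot.get_obs(): the state, without advancing time (a new reading comes with each control period).
- bot.capture(name): name is "scene" or "top"; returns the picture (420x560x3 uint8, red, green, blue); there is no depth.
- bot.camera_model(name): a dict with "camera_matrix" (3x3 intrinsics, pixels), "R" (3x3) and "t" (3): a world point X has camera coordinates R X + t. Camera axes: x right, y down, z forward; pixel columns grow to the right and rows downward; lengths in mm; the calibration is good to about 2 mm. A picture is of the moment at which its call begins. camera_model takes no time and is no camera call.
- bot.close_job(): hands the job in; it is judged then, once.
The state is a dict: "time": time; "joint_positions": joint angles; "dq": joint speeds; "tau": joint torques, N m; "tool_pos": TCP position; "tcp_rot": TCP orientation; "contact_force": force on the tool from outside, world axes, zero at the start; "moment": the same for the moment, N m; "grip_width": finger opening in mm; "finger_force": force on a finger pad.
Only numpy, scipy, OpenCV 4.12 (cv2) and the standard library are available. Lean on these libraries where they do the work, as an engineer would, in place of code of your own. Each camera call takes 0.05 s, during which the arm holds its last target. There are 200 camera calls.

TASK

The brass ball valve lying loosely between the jaws of the bench-mounted locking pliers has gone stiff. Squeeze the pliers' handles together until they snap over centre and hold the valve by themselves, swing the valve's lever its quarter turn anticlockwise until it comes up against its open stop, without twisting the valve in the jaws, and finally flick the pliers' release tab so that they spring fully open and leave the valve lying free on its rest. Feel your way: 15 N moves everything, no finger should press with more than 25 N; leave the other things on the bench where they are.

Things in the scene. Friction and masses are not known exactly. Their poses are not given: they have to be found in the camera images.
- pliers: Locking pliers lying on their side, screwed to a plywood board (118 x 150 x 12 mm) on the bench; fixed. Origin on the bench near the jaw pivot; z up; jaws towards its -y, handles towards its +y, moving handle on the +x side. Once over centre the toggle stays locked by itself; tripped, a spring opens the pliers. Both fingers together must stay under 60 N on it.
- fixed_grip (a point): Squeeze point in the middle of the fixed handle, 34 mm above the bench. Fixed jaw and fixed handle are one straight steel bar, 9 mm wide, z 24 to 44 mm, its outer face 4.5 mm from this point (pliers' -x); it ends 36 mm behind this point, the adjusting screw head (up to z 43 mm) 54 mm behind.
- handle_grip (a point): Squeeze point in the middle of the moving handle (steel channel, 14 mm wide, z 24 to 44 mm), opposite fixed_grip; its outer face lies 7 mm beyond, away from the fixed handle. Over both outer faces the handles measure about 67 mm open and 38 mm locked here; only the moving handle travels, the fixed one does not give.
- pliers_handle (a joint): Angle of the moving handle on the jaw, rad: 0 fully open, about 0.16 when the jaw has pushed the valve home, 0.44 locked against its stop. The squeeze needed at handle_grip is about 3 N at first, rises to about 13 N near 0.25, fades to nothing at the dead point near 0.37; then the handle snaps on to 0.44 and stays.
- pliers_jaw: Moving jaw of the pliers, a steel bell crank with a 20 mm wide toothed pad; origin at its pivot, 34 mm above the bench. It stands 2 to 4 mm off the valve when open.
- release (a joint): Release lever pivoted inside the moving handle, rad: 0 at rest (sprung), up to 0.32 fully pressed; pressed to about 0.13 it pushes the locked toggle back over centre and the pliers spring open.
- release_tab (a point): Thumb tab of the release lever, an upright steel plate behind the moving handle's end, 15 mm wide along the handle, 3.5 mm thick, 28 to 68 mm above the bench; this point is in it, 58 mm up. Pushed outwards (pliers' +x, away from the fixed handle) by 8 to 15 mm with 3 to 5 N it trips the pliers; handle and tab then spring some 35 mm outwards.
- jaw_seat (a point): Top of the 6 mm steel rest under the valve, 18 mm above the bench, at the valve's centre when it is clamped.
- valve: Brass ball valve, loose, about 0.5 kg, on the rest with its stem up: square body 30 mm (x) by 36 mm (y), hexagon ends to 62 mm along its y, 32 mm high. Origin under its centre, on the vertical stem axis; y along the bore, about parallel to the pliers' y. Both fingers together must stay under 60 N on it and its lever.
- valve_lever (a joint): Lever of the valve about the stem (vertical axis), rad, anticlockwise from above positive: 0 shut (lever points along the valve's -x, across the bore), 1.57 fully open at the stop (lever points along the valve's -y, away from the pliers' handles). Stiff: 0.5 Nm everywhere, about 8 N at lever_grip.
- lever_grip (a point): Middle of the lever's black sleeve (62 mm long, 18 mm wide, 10 mm high), 65 mm from the stem axis and 65 mm above the bench; moves with the lever.
- wrench_1: Combination spanner, 204 mm, lying on the bench beyond the pliers; bystander. Origin under its centre.
- masking_tape: Roll of masking tape, 100 mm across, 25 mm high; bystander. Origin under its centre.
- tape_measure: Tape measure, 69 x 91 x 35 mm; bystander. Origin under its centre.
Mind the look-alikes: they are no part of the job. Of the things that look like the valve, the smaller one is meant.

How it is judged:
By the outcome, as a careful person would: the job done as asked, in the order asked, and still so for the second after the job is handed in, with the robot touching nothing.
It also fails if it takes over 72 s, if anything falls off the work surface, if the arm or the gripper's body presses on something with over 40 N, if the wrist force passes 120 N, or if a joint passes its speed limit or range.

## Working session

There is one attempt and no reset: what is moved stays moved. The work goes in short steps, Python scripts to look and compute and a tool call to move; the robot and the scene stay as the last step left them, time stands still between calls to the robot, and variables do not carry over. Pictures are saved under pics/ and viewed, at most 10 in all, crops included, and the job is handed in when it is done.

Besides the shell and the picture viewer there is one more tool, called after "Call:" by a JSON object that holds its "api" and its "payload". carry_out: Moves the arm, as the interface text tells. Its arguments: {"type":"object","properties":{"plan":{"type":"array"},"gripper":{"type":"number"}},"required":["plan"]}

```bash
mkdir -p pics
python3 - <<'E'
from plant import bot
import cv2
for n in("scene","top"):
    cv2.imwrite(f"pics/{n}0.png",bot.capture(n)[:,:,::-1]); m=bot.camera_model(n); print(n,m)
print(bot.get_obs(),bot.grip_point_offset)
E
```

```text
scene {'camera_matrix': array([[433.53306434,   0.        , 282.40158239],
       [  0.        , 433.53306434, 202.03405662],
       [  0.        ,   0.        ,   1.        ]]), 'R': array([[ 0.8537472 , -0.52025732, -0.02116689],
       [-0.30517541, -0.46703051, -0.82990992],
       [ 0.42188112,  0.71499289, -0.55749573]]), 't': array([-312.08016225,  297.41946765,  741.96792934])}
top {'camera_matrix': array([[491.51899174,   0.        , 273.78255087],
       [  0.        , 491.51899174, 215.39381008],
       [  0.        ,   0.        ,   1.        ]]), 'R': array([[ 0.01223577, -0.99936229,  0.03354534],
       [-0.98970469, -0.01688819, -0.14212463],
       [ 0.14260052, -0.03146097, -0.98928019]]), 't': array([ 173.2792634 ,  505.77405455, 1088.61604472])}
{'time': 0.1, 'joint_positions': array([ 1.00101054e+00,  3.42668834e-01,  1.52492146e+00,  1.42928100e-05,
        1.27540727e+00, -1.46034475e-01]), 'dq': array([ 0.00029954, -0.00260243, -0.002456  , -0.00195478, -0.00059106,
       -0.00055983]), 'tau': array([ 5.44867580e-04, -4.32005596e+01, -2.44693637e+01,  7.18445540e-02,
        5.25597122e-02, -7.26399412e-05]), 'tool_pos': array([215.66416353, 478.25810445, 226.1062812 ]), 'tcp_rot': array([-3.14020469e+00, -2.17958809e-04,  2.71783702e+00]), 'contact_force': array([ 0.64292605, -0.25571472, -0.19002863]), 'moment': array([ 0.05321142, -0.0025831 ,  0.0220172 ]), 'finger_force': 0.0, 'grip_width': 91.78951538548858} 18.8
```

View pics/top0.png

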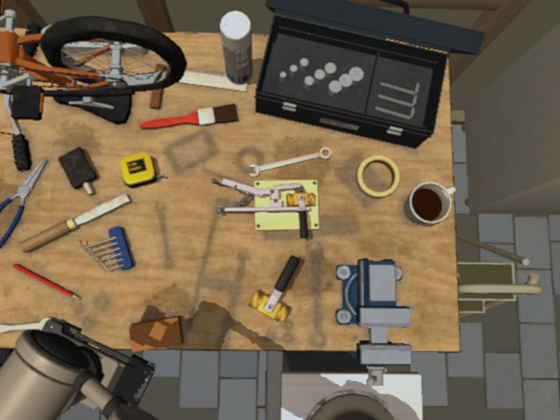

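View pics/scene0.png

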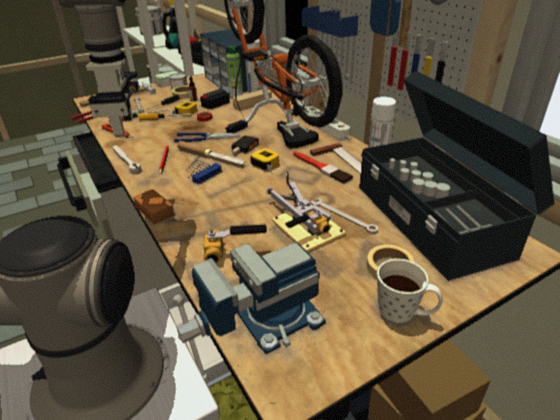

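The top view shows the board at about (287,204), with the handles towards image left (+y), the moving handle up (+x), the valve at (303,200) and its lever pointing down to (304,230). I'll zoom in.

```bash
cat > h.py <<'E'
from plant import bot
import cv2, numpy as np
def ray(n,u,v,z):
    m=bot.camera_model(n); K,R,t=m["camera_matrix"],m["R"],np.array(m["t"])
    d=R.T@np.linalg.solve(K,[u,v,1]); c=-R.T@t
    return (c+d*(z-c[2])/d[2]).round(1)
def proj(n,X):
    m=bot.camera_model(n); p=m["camera_matrix"]@(m["R"]@np.array(X,float)+m["t"]); return (p[:2]/p[2]).round(1)
def crop(n,name,x0,y0,w,h,s):
    im=bot.capture(n)[y0:y0+h,x0:x0+w,::-1]
    cv2.imwrite(f"pics/{name}.png",cv2.resize(np.ascontiguousarray(im),None,fx=s,fy=s,interpolation=cv2.INTER_CUBIC))
E
python3 - <<'E'
from h import *
crop("top","c1",205,165,130,85,6)
E
```

```text
(no output)
```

View pics/c1.png

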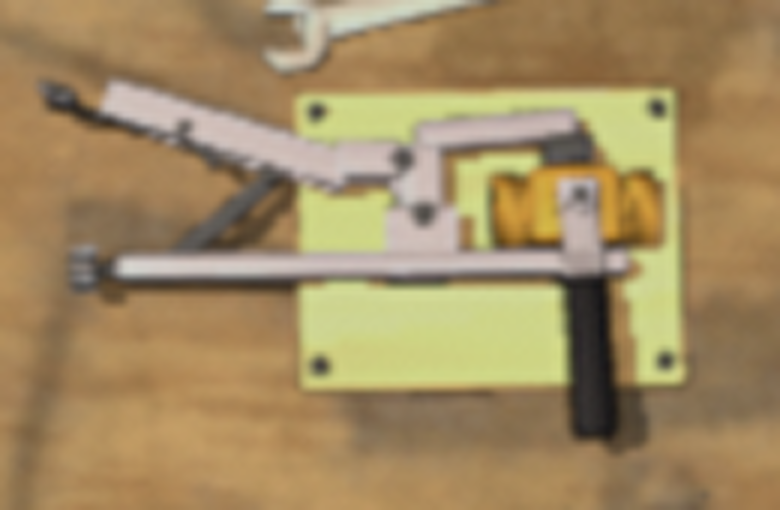

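The crop shows the fixed bar from (118,267) to (628,262), the screw head at (84,268), the moving handle's end at (105,97), the tab at (60,95), the stem at (580,193) and the sleeve from (588,280) to (592,436).

Run:
```python
from h import *
P=dict(bl=(296,93,12),br=(676,89,12),brr=(686,382,12),bll=(302,390,12),barend=(118,267,44),barfront=(628,262,44),screw=(84,268,43),hend_out=(112,82,44),hend_in=(105,112,44),hmid_out=(215,117,44),h_front_out=(330,152,44),tab=(60,95,68),tabl=(42,88,68),pivot=(424,213,44),stem=(580,193,66),sl0=(588,280,70),sl1=(592,436,70))
for k,(u,v,z) in P.items(): print(k,ray("top",205+(u+.5)/6-.5,165+(v+.5)/6-.5,z))
```

```text
bl [589.2 227.7  12. ]
br [593.7  78.5  12. ]
brr [477.8  74.7  12. ]
bll [472.3 223.2  12. ]
barend [514.1 293.   44. ]
barfront [519.4 100.6  44. ]
screw [513.7 305.8  43. ]
hend_out [585.1 297.2  44. ]
hend_in [573.4 299.5  44. ]
hmid_out [572.3 257.9  44. ]
h_front_out [559.6 214.   44. ]
tab [574.5 314.5  68. ]
tabl [577.  321.2  68. ]
pivot [536.8 178.1  44. ]
stem [541.5 120.9  66. ]
sl0 [508.2 118.2  70. ]
sl1 [450.5 116.5  70. ]
```

Call:
{"api": "carry_out", "payload": {"plan": [{"tx": 33, "ty": -22, "tz": -3, "rz": -0.112}, {"tx": 33, "ty": -22, "tz": -3, "rz": -0.112}, {"tx": 33, "ty": -22, "tz": -3, "rz": -0.112}, {"tx": 33, "ty": -22, "tz": -3, "rz": -0.112}, {"tx": 33, "ty": -22, "tz": -3, "rz": -0.112}, {"tx": 33, "ty": -22, "tz": -3, "rz": -0.112}, {"tx": 33, "ty": -22, "tz": -3, "rz": -0.112}, {"tx": 33, "ty": -22, "tz": -3, "rz": -0.112}, {"tx": 33, "ty": -22, "tz": -3, "rz": -0.112}, {"tx": 33, "ty": -22, "tz": -3, "rz": -0.112}, {}, {}], "gripper": 0}}

```text
invalid input at $.plan[0]: expected keys tx, ty, tz, rx, ry, rz
```

All keys are required in each row.

Call:
{"api": "carry_out", "payload": {"plan": [{"tx": 33, "ty": -22, "tz": -3, "rx": 0, "ry": 0, "rz": -0.112}, {"tx": 33, "ty": -22, "tz": -3, "rx": 0, "ry": 0, "rz": -0.112}, {"tx": 33, "ty": -22, "tz": -3, "rx": 0, "ry": 0, "rz": -0.112}, {"tx": 33, "ty": -22, "tz": -3, "rx": 0, "ry": 0, "rz": -0.112}, {"tx": 33, "ty": -22, "tz": -3, "rx": 0, "ry": 0, "rz": -0.112}, {"tx": 33, "ty": -22, "tz": -3, "rx": 0, "ry": 0, "rz": -0.112}, {"tx": 33, "ty": -22, "tz": -3, "rx": 0, "ry": 0, "rz": -0.112}, {"tx": 33, "ty": -22, "tz": -3, "rx": 0, "ry": 0, "rz": -0.112}, {"tx": 33, "ty": -22, "tz": -3, "rx": 0, "ry": 0, "rz": -0.112}, {"tx": 33, "ty": -22, "tz": -3, "rx": 0, "ry": 0, "rz": -0.112}, {"tx": 0, "ty": 0, "tz": 0, "rx": 0, "ry": 0, "rz": 0}, {"tx": 0, "ty": 0, "tz": 0, "rx": 0, "ry": 0, "rz": 0}], "gripper": 0}}

```text
time: 1.35
tool_pos: [545.9, 257.9, 195.9]
tcp_rot: [-3.14, 0.0, 1.597]
contact_force: [0.4, -0.5, 0.5]
grip_width: 91.9
finger_force: 0.0
```

Call:
{"api": "carry_out", "payload": {"plan": [{"tx": 0, "ty": 0, "tz": -45, "rx": 0, "ry": 0, "rz": 0}, {"tx": 0, "ty": 0, "tz": -45, "rx": 0, "ry": 0, "rz": 0}, {"tx": 0, "ty": 0, "tz": -38, "rx": 0, "ry": 0, "rz": 0}, {"tx": 0, "ty": 0, "tz": -12, "rx": 0, "ry": 0, "rz": 0}, {"tx": 0, "ty": 0, "tz": 0, "rx": 0, "ry": 0, "rz": 0}]}}

```text
time: 1.85
tool_pos: [544.3, 259.1, 55.6]
tcp_rot: [-3.138, 0.001, 1.6]
contact_force: [-0.6, -0.4, 0.2]
grip_width: 91.9
finger_force: 0.0
```

Run:
```python
from h import *
crop("scene","s1",220,140,200,130,4)
```

```text
(no output)
```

View pics/s1.png

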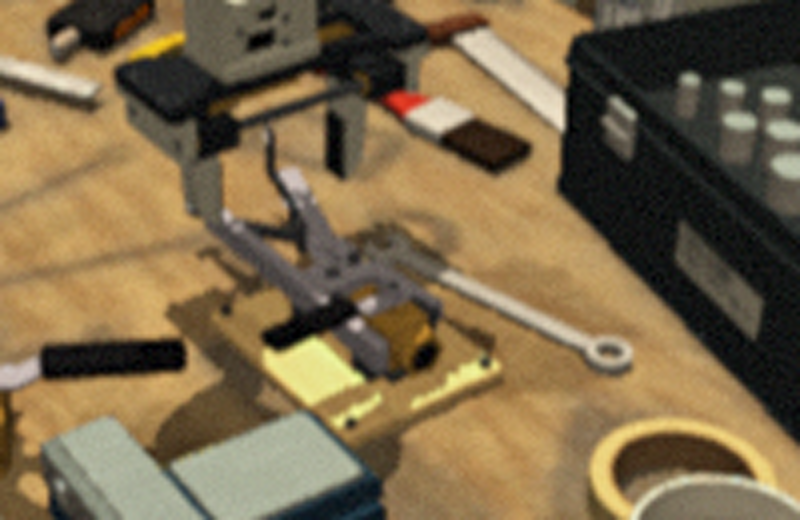

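The fingers straddle both handles (tips at about (208,215) and (343,175)), so I can descend.

Call:
{"api": "carry_out", "payload": {"plan": [{"tx": 0, "ty": -1, "tz": -12, "rx": 0, "ry": 0, "rz": 0}, {"tx": 0, "ty": -1, "tz": -12, "rx": 0, "ry": 0, "rz": 0}, {"tx": 0, "ty": 0, "tz": -13, "rx": 0, "ry": 0, "rz": 0}, {"tx": 0, "ty": 0, "tz": 0, "rx": 0, "ry": 0, "rz": 0}]}}

```text
time: 2.3
tool_pos: [544.6, 256.0, 17.7]
tcp_rot: [-3.138, 0.001, 1.598]
contact_force: [-0.1, -0.9, 0.3]
grip_width: 91.6
finger_force: 0.0
```

Call:
{"api": "carry_out", "payload": {"plan": [{"tx": -4, "ty": 0, "tz": 0, "rx": 0, "ry": 0, "rz": 0}, {"tx": -4, "ty": 0, "tz": 0, "rx": 0, "ry": 0, "rz": 0}, {"tx": -4, "ty": 0, "tz": 0, "rx": 0, "ry": 0, "rz": 0}, {"tx": -4, "ty": 0, "tz": 0, "rx": 0, "ry": 0, "rz": 0}, {"tx": 0, "ty": 0, "tz": 0, "rx": 0, "ry": 0, "rz": 0}, {"tx": 0, "ty": 0, "tz": 0, "rx": 0, "ry": 0, "rz": 0}]}}

```text
time: 2.9
tool_pos: [530.3, 256.7, 20.2]
tcp_rot: [3.14, -0.0, 1.598]
contact_force: [0.4, 0.2, 0.0]
grip_width: 91.6
finger_force: 0.8
```

Call:
{"api": "carry_out", "payload": {"plan": [{"tx": -2, "ty": 0, "tz": 0, "rx": 0, "ry": 0, "rz": 0}, {"tx": -2, "ty": 0, "tz": 0, "rx": 0, "ry": 0, "rz": 0}, {"tx": -2, "ty": 0, "tz": 0, "rx": 0, "ry": 0, "rz": 0}, {"tx": -2, "ty": 0, "tz": 0, "rx": 0, "ry": 0, "rz": 0}, {"tx": 0, "ty": 0, "tz": 0, "rx": 0, "ry": 0, "rz": 0}, {"tx": 0, "ty": 0, "tz": 0, "rx": 0, "ry": 0, "rz": 0}]}}

```text
time: 3.5
tool_pos: [523.9, 256.5, 20.2]
tcp_rot: [3.137, -0.001, 1.597]
contact_force: [8.9, -0.9, -2.7]
grip_width: 92.0
finger_force: 4.3
```

Call:
{"api": "carry_out", "payload": {"plan": [{"tx": -1.5, "ty": 0, "tz": 0, "rx": 0, "ry": 0, "rz": 0}, {"tx": -1.5, "ty": 0, "tz": 0, "rx": 0, "ry": 0, "rz": 0}, {"tx": -1.5, "ty": 0, "tz": 0, "rx": 0, "ry": 0, "rz": 0}, {"tx": -1.5, "ty": 0, "tz": 0, "rx": 0, "ry": 0, "rz": 0}, {"tx": 0, "ty": 0, "tz": 0, "rx": 0, "ry": 0, "rz": 0}, {"tx": 0, "ty": 0, "tz": 0, "rx": 0, "ry": 0, "rz": 0}]}}

```text
time: 4.1
tool_pos: [519.9, 256.8, 20.1]
tcp_rot: [3.133, -0.001, 1.597]
contact_force: [16.1, -0.3, -8.1]
grip_width: 91.6
finger_force: 7.7
```

Call:
{"api": "carry_out", "payload": {"plan": [{"tx": -1.5, "ty": 0, "tz": 0, "rx": 0, "ry": 0, "rz": 0}, {"tx": -1.5, "ty": 0, "tz": 0, "rx": 0, "ry": 0, "rz": 0}, {"tx": -1, "ty": 0, "tz": 0, "rx": 0, "ry": 0, "rz": 0}, {"tx": 0, "ty": 0, "tz": 0, "rx": 0, "ry": 0, "rz": 0}]}}

```text
time: 4.5
tool_pos: [515.6, 256.9, 20.1]
tcp_rot: [3.134, -0.002, 1.597]
contact_force: [13.9, 1.1, -8.0]
grip_width: 91.7
finger_force: 7.2
```

Call:
{"api": "carry_out", "payload": {"plan": [{"tx": -1.5, "ty": 0, "tz": 0, "rx": 0, "ry": 0, "rz": 0}, {"tx": -1.5, "ty": 0, "tz": 0, "rx": 0, "ry": 0, "rz": 0}, {"tx": -1, "ty": 0, "tz": 0, "rx": 0, "ry": 0, "rz": 0}, {"tx": 0, "ty": 0, "tz": 0, "rx": 0, "ry": 0, "rz": 0}]}}

```text
time: 4.9
tool_pos: [507.8, 256.6, 19.9]
tcp_rot: [-3.142, -0.0, 1.598]
contact_force: [0.1, -0.0, -0.6]
grip_width: 91.7
finger_force: 0.0
```

Call:
{"api": "carry_out", "payload": {"plan": [{"tx": -1.5, "ty": 0, "tz": 0, "rx": 0, "ry": 0, "rz": 0}, {"tx": -1.5, "ty": 0, "tz": 0, "rx": 0, "ry": 0, "rz": 0}, {"tx": 0, "ty": 0, "tz": 0, "rx": 0, "ry": 0, "rz": 0}, {"tx": 0, "ty": 0, "tz": 0, "rx": 0, "ry": 0, "rz": 0}]}}

```text
time: 5.3
tool_pos: [504.4, 256.6, 19.6]
tcp_rot: [-3.141, 0.0, 1.598]
contact_force: [0.7, -0.5, 0.7]
grip_width: 91.9
finger_force: 0.0
```

Call:
{"api": "carry_out", "payload": {"plan": [{"tx": 8, "ty": 0, "tz": 0, "rx": 0, "ry": 0, "rz": 0}, {"tx": 14, "ty": 0, "tz": 0, "rx": 0, "ry": 0, "rz": 0}, {"tx": 0, "ty": 0, "tz": 10, "rx": 0, "ry": 0, "rz": 0}, {"tx": 0, "ty": 0, "tz": 45, "rx": 0, "ry": 0, "rz": 0}, {"tx": 0, "ty": 0, "tz": 45, "rx": 0, "ry": 0, "rz": 0}, {"tx": 0, "ty": 0, "tz": 20, "rx": 0, "ry": 0, "rz": 0}, {"tx": 0, "ty": 40, "tz": 10, "rx": 0, "ry": 0, "rz": 0}, {"tx": 0, "ty": 40, "tz": 10, "rx": 0, "ry": 0, "rz": 0}, {"tx": -10, "ty": 40, "tz": 10, "rx": 0, "ry": 0, "rz": 0}, {"tx": -40, "ty": 20, "tz": 0, "rx": 0, "ry": 0, "rz": 0}, {"tx": -40, "ty": 0, "tz": 0, "rx": 0, "ry": 0, "rz": 0}, {"tx": 0, "ty": 0, "tz": 0, "rx": 0, "ry": 0, "rz": 0}]}}

```text
time: 6.5
tool_pos: [431.4, 397.0, 170.0]
tcp_rot: [-3.138, 0.002, 1.602]
contact_force: [-0.1, -0.1, -0.9]
grip_width: 91.6
finger_force: 0.0
```

Run:
```python
from h import *
crop("top","c2",205,165,130,85,6)
P=[];M=[]
for n in("top","scene"):
    m=bot.camera_model(n); P.append(m["camera_matrix"]@np.c_[m["R"],m["t"]])
for a,b in (((370,262),(296,243)),((397,262),(314,259)),((370,303),(262,256))):
    X=cv2.triangulatePoints(P[0],P[1],np.array(a,float),np.array(b,float)); print((X[:3]/X[3]).ravel().round())
```

```text
[393. -16. 129.]
[394. -72. 130.]
[313. -15. 133.]
```

View pics/c2.png

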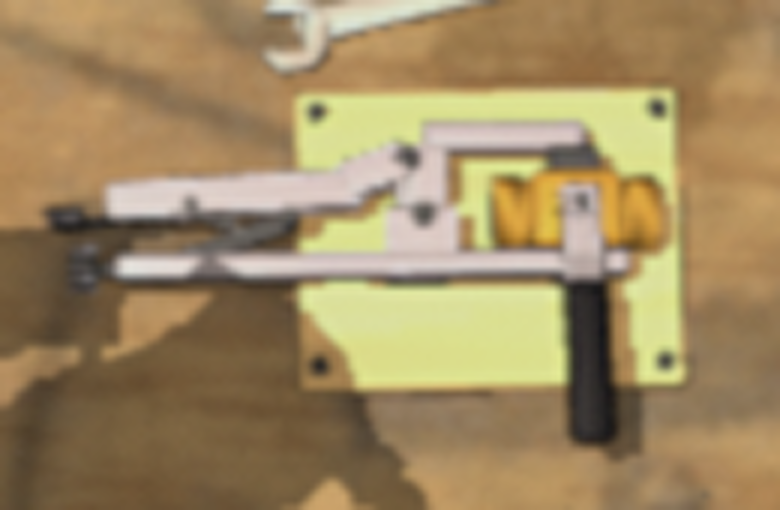

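The pliers are locked: the handle is now parallel at (110,200), and the stem is at (582,201), pushed home by about 3 mm. Next I go over the lever with the fingers part-closed.

Call:
{"api": "carry_out", "payload": {"plan": [{"tx": 3.5, "ty": -23.2, "tz": -3, "rx": 0, "ry": 0, "rz": -0.131}, {"tx": 3.5, "ty": -23.2, "tz": -3, "rx": 0, "ry": 0, "rz": -0.131}, {"tx": 3.5, "ty": -23.2, "tz": -3, "rx": 0, "ry": 0, "rz": -0.131}, {"tx": 3.5, "ty": -23.2, "tz": -3, "rx": 0, "ry": 0, "rz": -0.131}, {"tx": 3.5, "ty": -23.2, "tz": -3, "rx": 0, "ry": 0, "rz": -0.131}, {"tx": 3.5, "ty": -23.2, "tz": -3, "rx": 0, "ry": 0, "rz": -0.131}, {"tx": 3.5, "ty": -23.2, "tz": -3, "rx": 0, "ry": 0, "rz": -0.131}, {"tx": 3.5, "ty": -23.2, "tz": -3, "rx": 0, "ry": 0, "rz": -0.131}, {"tx": 3.5, "ty": -23.2, "tz": -3, "rx": 0, "ry": 0, "rz": -0.131}, {"tx": 3.5, "ty": -23.2, "tz": -3, "rx": 0, "ry": 0, "rz": -0.131}, {"tx": 3.5, "ty": -23.2, "tz": -3, "rx": 0, "ry": 0, "rz": -0.131}, {"tx": 3.5, "ty": -23.2, "tz": -3, "rx": 0, "ry": 0, "rz": -0.131}], "gripper": 0.565}}

```text
time: 7.75
tool_pos: [480.1, 116.4, 134.3]
tcp_rot: [3.141, -0.001, 0.019]
contact_force: [-0.1, 0.3, -0.1]
grip_width: 39.8
finger_force: 0.0
```

Call:
{"api": "carry_out", "payload": {"plan": [{"tx": 0, "ty": 0, "tz": -30, "rx": 0, "ry": 0, "rz": 0}, {"tx": 0, "ty": 0, "tz": -15, "rx": 0, "ry": 0, "rz": 0}, {"tx": 0, "ty": 0, "tz": 0, "rx": 0, "ry": 0, "rz": 0}, {"tx": 0, "ty": 0, "tz": 0, "rx": 0, "ry": 0, "rz": 0}]}}

```text
time: 8.15
tool_pos: [479.8, 117.7, 89.3]
tcp_rot: [3.141, -0.001, 0.025]
contact_force: [-0.7, 0.3, 0.8]
grip_width: 40.3
finger_force: 0.0
```

Call:
{"api": "carry_out", "payload": {"plan": [{"tx": -3, "ty": 0, "tz": -12, "rx": 0, "ry": 0, "rz": 0}, {"tx": -3, "ty": 0, "tz": -12, "rx": 0, "ry": 0, "rz": 0}, {"tx": 0, "ty": 0, "tz": -9, "rx": 0, "ry": 0, "rz": 0}, {"tx": 0, "ty": 0, "tz": 0, "rx": 0, "ry": 0, "rz": 0}]}}

```text
time: 8.55
tool_pos: [473.0, 118.2, 55.6]
tcp_rot: [3.141, 0.0, 0.026]
contact_force: [-0.1, -0.1, -0.2]
grip_width: 39.7
finger_force: 0.0
```

Call:
{"api": "carry_out", "payload": {"plan": [{"tx": 0, "ty": -3, "tz": 0, "rx": 0, "ry": 0, "rz": 0}, {"tx": 0, "ty": -3, "tz": 0, "rx": 0, "ry": 0, "rz": 0}, {"tx": 0, "ty": -3, "tz": 0, "rx": 0, "ry": 0, "rz": 0}, {"tx": 0, "ty": 0, "tz": 0, "rx": 0, "ry": 0, "rz": 0}]}}

```text
time: 8.95
tool_pos: [473.2, 108.7, 56.1]
tcp_rot: [3.141, -0.001, 0.025]
contact_force: [-0.2, -0.4, -0.2]
grip_width: 39.8
finger_force: 0.0
```

Call:
{"api": "carry_out", "payload": {"plan": [{"tx": 0, "ty": -2, "tz": 0, "rx": 0, "ry": 0, "rz": 0}, {"tx": 0, "ty": -2, "tz": 0, "rx": 0, "ry": 0, "rz": 0}, {"tx": 0.8, "ty": -3, "tz": 0, "rx": 0, "ry": 0, "rz": 0.05}, {"tx": 0, "ty": 0, "tz": 0, "rx": 0, "ry": 0, "rz": 0}]}}

```text
time: 9.35
tool_pos: [473.8, 103.2, 55.9]
tcp_rot: [-3.14, -0.001, 0.077]
contact_force: [-0.4, 6.8, -0.2]
grip_width: 40.0
finger_force: 3.4
```

Run:
```python
import numpy as np
p=np.arange(0,1.66,.08); q=np.c_[538.5-65*np.cos(p)+11*np.sin(p),120.5-65*np.sin(p)-11*np.cos(p)]
print(np.c_[p,q,np.vstack([np.diff(q,axis=0),[0,0]])].round(2))
```

```text
[[ 0.0000e+00  4.7350e+02  1.0950e+02  1.0900e+00 -5.1600e+00]
 [ 8.0000e-02  4.7459e+02  1.0434e+02  1.5000e+00 -5.0600e+00]
 [ 1.6000e-01  4.7608e+02  9.9280e+01  1.9000e+00 -4.9200e+00]
 [ 2.4000e-01  4.7798e+02  9.4360e+01  2.2800e+00 -4.7500e+00]
 [ 3.2000e-01  4.8026e+02  8.9610e+01  2.6500e+00 -4.5600e+00]
 [ 4.0000e-01  4.8291e+02  8.5060e+01  3.0100e+00 -4.3300e+00]
 [ 4.8000e-01  4.8592e+02  8.0730e+01  3.3500e+00 -4.0700e+00]
 [ 5.6000e-01  4.8927e+02  7.6650e+01  3.6600e+00 -3.7900e+00]
 [ 6.4000e-01  4.9293e+02  7.2860e+01  3.9500e+00 -3.4900e+00]
 [ 7.2000e-01  4.9689e+02  6.9370e+01  4.2200e+00 -3.1600e+00]
 [ 8.0000e-01  5.0110e+02  6.6210e+01  4.4600e+00 -2.8100e+00]
 [ 8.8000e-01  5.0556e+02  6.3390e+01  4.6700e+00 -2.4500e+00]
 [ 9.6000e-01  5.1023e+02  6.0940e+01  4.8500e+00 -2.0700e+00]
 [ 1.0400e+00  5.1508e+02  5.8880e+01  5.0000e+00 -1.6700e+00]
 [ 1.1200e+00  5.2008e+02  5.7200e+01  5.1200e+00 -1.2700e+00]
 [ 1.2000e+00  5.2520e+02  5.5930e+01  5.2000e+00 -8.6000e-01]
 [ 1.2800e+00  5.3040e+02  5.5080e+01  5.2500e+00 -4.4000e-01]
 [ 1.3600e+00  5.3566e+02  5.4640e+01  5.2700e+00 -2.0000e-02]
 [ 1.4400e+00  5.4093e+02  5.4620e+01  5.2600e+00  4.0000e-01]
 [ 1.5200e+00  5.4619e+02  5.5030e+01  5.2100e+00  8.2000e-01]
 [ 1.6000e+00  5.5139e+02  5.5850e+01  0.0000e+00  0.0000e+00]]
```

Call:
{"api": "carry_out", "payload": {"plan": [{"tx": 1.5, "ty": -5.1, "tz": 0, "rx": 0, "ry": 0, "rz": 0.08}, {"tx": 1.9, "ty": -4.9, "tz": 0, "rx": 0, "ry": 0, "rz": 0.08}, {"tx": 2.3, "ty": -4.8, "tz": 0, "rx": 0, "ry": 0, "rz": 0.08}, {"tx": 2.7, "ty": -4.6, "tz": 0, "rx": 0, "ry": 0, "rz": 0.08}, {"tx": 3.0, "ty": -4.3, "tz": 0, "rx": 0, "ry": 0, "rz": 0.08}, {"tx": 0, "ty": 0, "tz": 0, "rx": 0, "ry": 0, "rz": 0}]}}

```text
time: 9.95
tool_pos: [485.5, 79.4, 55.8]
tcp_rot: [-3.14, -0.002, 0.477]
contact_force: [0.1, 5.7, -0.6]
grip_width: 39.4
finger_force: 2.5
```

Call:
{"api": "carry_out", "payload": {"plan": [{"tx": 3.3, "ty": -4.1, "tz": 0, "rx": 0, "ry": 0, "rz": 0.08}, {"tx": 3.7, "ty": -3.8, "tz": 0, "rx": 0, "ry": 0, "rz": 0.08}, {"tx": 4.0, "ty": -3.5, "tz": 0, "rx": 0, "ry": 0, "rz": 0.08}, {"tx": 4.2, "ty": -3.2, "tz": 0, "rx": 0, "ry": 0, "rz": 0.08}, {"tx": 4.5, "ty": -2.8, "tz": 0, "rx": 0, "ry": 0, "rz": 0.08}, {"tx": 0, "ty": 0, "tz": 0, "rx": 0, "ry": 0, "rz": 0}]}}

```text
time: 10.55
tool_pos: [504.3, 62.0, 55.5]
tcp_rot: [-3.139, -0.0, 0.878]
contact_force: [-0.7, 3.9, 0.5]
grip_width: 40.2
finger_force: 1.8
```

Call:
{"api": "carry_out", "payload": {"plan": [{"tx": 4.7, "ty": -2.4, "tz": 0, "rx": 0, "ry": 0, "rz": 0.08}, {"tx": 4.9, "ty": -2.1, "tz": 0, "rx": 0, "ry": 0, "rz": 0.08}, {"tx": 5.0, "ty": -1.7, "tz": 0, "rx": 0, "ry": 0, "rz": 0.08}, {"tx": 5.1, "ty": -1.3, "tz": 0, "rx": 0, "ry": 0, "rz": 0.08}, {"tx": 5.2, "ty": -0.9, "tz": 0, "rx": 0, "ry": 0, "rz": 0.08}, {"tx": 0, "ty": 0, "tz": 0, "rx": 0, "ry": 0, "rz": 0}]}}

```text
time: 11.15
tool_pos: [528.3, 53.6, 55.3]
tcp_rot: [-3.138, -0.0, 1.278]
contact_force: [-2.1, 2.4, 0.9]
grip_width: 39.9
finger_force: 2.0
```

Call:
{"api": "carry_out", "payload": {"plan": [{"tx": 5.2, "ty": -0.4, "tz": 0, "rx": 0, "ry": 0, "rz": 0.08}, {"tx": 5.2, "ty": 0, "tz": 0, "rx": 0, "ry": 0, "rz": 0.08}, {"tx": 0, "ty": 0, "tz": 0, "rx": 0, "ry": 0, "rz": 0}]}}

```text
time: 11.45
tool_pos: [538.3, 53.0, 55.2]
tcp_rot: [-3.137, -0.0, 1.438]
contact_force: [-4.4, 2.9, 2.1]
grip_width: 40.5
finger_force: 2.4
```

Now small steps towards the stop, feeling for the force rise.

Call:
{"api": "carry_out", "payload": {"plan": [{"tx": 2.5, "ty": 0.3, "tz": 0, "rx": 0, "ry": 0, "rz": 0.04}, {"tx": 2.5, "ty": 0.4, "tz": 0, "rx": 0, "ry": 0, "rz": 0.04}, {"tx": 2, "ty": 0.4, "tz": 0, "rx": 0, "ry": 0, "rz": 0.04}, {"tx": 0, "ty": 0, "tz": 0, "rx": 0, "ry": 0, "rz": 0}]}}

```text
time: 11.85
tool_pos: [544.8, 53.8, 55.1]
tcp_rot: [-3.136, -0.0, 1.557]
contact_force: [-5.4, 1.7, 3.8]
grip_width: 40.0
finger_force: 2.9
```

Call:
{"api": "carry_out", "payload": {"plan": [{"tx": 1.5, "ty": 0.2, "tz": 0, "rx": 0, "ry": 0, "rz": 0.03}, {"tx": 1, "ty": 0, "tz": 0, "rx": 0, "ry": 0, "rz": 0}, {"tx": 0, "ty": 0, "tz": 0, "rx": 0, "ry": 0, "rz": 0}]}}

```text
time: 12.15
tool_pos: [547.1, 53.9, 55.1]
tcp_rot: [-3.136, -0.001, 1.586]
contact_force: [-6.1, 2.1, 3.0]
grip_width: 40.1
finger_force: 3.1
```

Call:
{"api": "carry_out", "payload": {"plan": [{"tx": 1, "ty": 0, "tz": 0, "rx": 0, "ry": 0, "rz": 0.01}, {"tx": 1, "ty": 0, "tz": 0, "rx": 0, "ry": 0, "rz": 0.01}, {"tx": 0, "ty": 0, "tz": 0, "rx": 0, "ry": 0, "rz": 0}]}}

```text
time: 12.45
tool_pos: [549.1, 54.0, 55.2]
tcp_rot: [-3.136, -0.001, 1.606]
contact_force: [-5.7, 2.2, 2.6]
grip_width: 40.1
finger_force: 3.1
```

Call:
{"api": "carry_out", "payload": {"plan": [{"tx": 1, "ty": 0, "tz": 0, "rx": 0, "ry": 0, "rz": 0}, {"tx": 1, "ty": 0, "tz": 0, "rx": 0, "ry": 0, "rz": 0}, {"tx": 0, "ty": 0, "tz": 0, "rx": 0, "ry": 0, "rz": 0}]}}

```text
time: 12.75
tool_pos: [551.1, 53.8, 55.2]
tcp_rot: [-3.136, -0.001, 1.606]
contact_force: [-6.1, 1.5, 4.0]
grip_width: 39.9
finger_force: 3.2
```

Call:
{"api": "carry_out", "payload": {"plan": [{"tx": 1, "ty": 0, "tz": 0, "rx": 0, "ry": 0, "rz": 0}, {"tx": 1, "ty": 0, "tz": 0, "rx": 0, "ry": 0, "rz": 0}, {"tx": 0, "ty": 0, "tz": 0, "rx": 0, "ry": 0, "rz": 0}]}}

```text
time: 13.05
tool_pos: [551.9, 53.7, 55.0]
tcp_rot: [-3.133, -0.0, 1.606]
contact_force: [-9.9, -1.0, 5.5]
grip_width: 40.1
finger_force: 4.9
```

Run:
```python
from h import *
crop("top","c3",205,165,130,85,6)
```

```text
(no output)
```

View pics/c3.png

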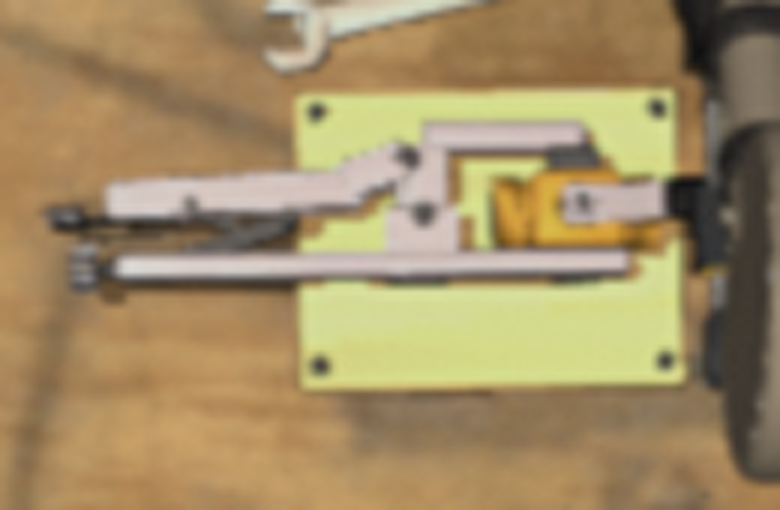

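The lever now points along -y ((585,203) to (670,198)), the valve is untwisted and the pliers are still locked. The force is rising, so the lever is at its stop. I'll give one firm nudge, then back off.

Call:
{"api": "carry_out", "payload": {"plan": [{"tx": 1, "ty": 0, "tz": 0, "rx": 0, "ry": 0, "rz": 0}, {"tx": 0, "ty": 0, "tz": 0, "rx": 0, "ry": 0, "rz": 0}]}}

```text
time: 13.3
tool_pos: [552.1, 53.7, 54.9]
tcp_rot: [-3.132, -0.0, 1.606]
contact_force: [-11.9, -0.6, 7.2]
grip_width: 40.3
finger_force: 6.1
```

Call:
{"api": "carry_out", "payload": {"plan": [{"tx": -6, "ty": 0, "tz": 0, "rx": 0, "ry": 0, "rz": 0}, {"tx": -6, "ty": 0, "tz": 0, "rx": 0, "ry": 0, "rz": 0}, {"tx": 0, "ty": 0, "tz": 10, "rx": 0, "ry": 0, "rz": 0}, {"tx": 0, "ty": 0, "tz": 40, "rx": 0, "ry": 0, "rz": 0}, {"tx": 0, "ty": 0, "tz": 45, "rx": 0, "ry": 0, "rz": 0}, {"tx": 0, "ty": 40, "tz": 0, "rx": 0, "ry": 0, "rz": 0}, {"tx": 0, "ty": 40, "tz": 0, "rx": 0, "ry": 0, "rz": 0}, {"tx": 0, "ty": 40, "tz": 0, "rx": 0, "ry": 0, "rz": 0}, {"tx": 0, "ty": 40, "tz": 0, "rx": 0, "ry": 0, "rz": 0}, {"tx": 0, "ty": 40, "tz": 0, "rx": 0, "ry": 0, "rz": 0}, {"tx": 0, "ty": 40, "tz": 0, "rx": 0, "ry": 0, "rz": 0}, {"tx": 0, "ty": 20, "tz": 0, "rx": 0, "ry": 0, "rz": 0}], "gripper": 1}}

```text
time: 14.5
tool_pos: [544.5, 317.0, 151.7]
tcp_rot: [3.14, -0.001, 1.608]
contact_force: [-0.1, 0.7, -0.2]
grip_width: 0.4
finger_force: 0.0
```

Run:
```python
from h import *
crop("top","c4",205,165,130,85,6)
for k,u,v,z in (("tabL",45,216,68),("tabR",85,216,68),("tabmid",65,205,68),("tabmidlow",65,228,68),("scr",84,265,43),("hend",110,200,44)): print(k,ray("top",205+(u+.5)/6-.5,165+(v+.5)/6-.5,z))
```

```text
tabL [528.9 318.7  68. ]
tabR [529.2 304.   68. ]
tabmid [533.2 311.4  68. ]
tabmidlow [524.6 311.2  68. ]
scr [514.8 305.9  43. ]
hend [539.6 296.7  44. ]
```

View pics/c4.png

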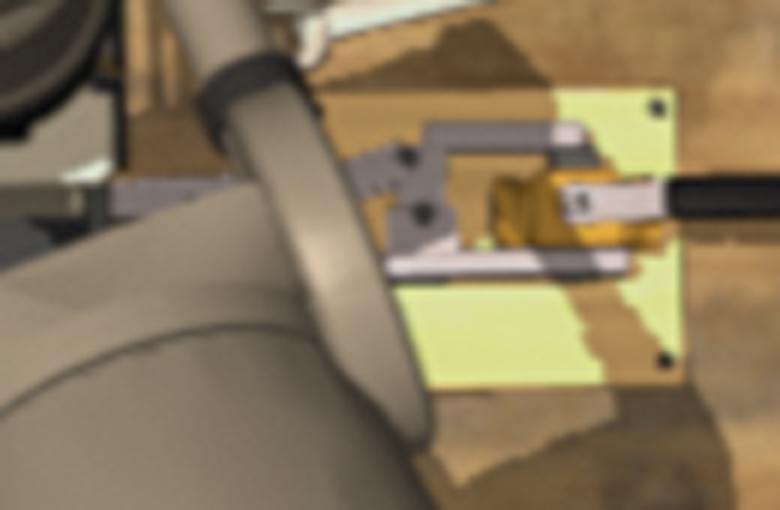

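The lever is still at the open position ((585,203) to (775,198)), and the tab is at about (529,311). I'll descend on its inner side, above the screw head.

Call:
{"api": "carry_out", "payload": {"plan": [{"tx": -23, "ty": -3, "tz": 0, "rx": 0, "ry": 0, "rz": 0}, {"tx": -23, "ty": -3, "tz": 0, "rx": 0, "ry": 0, "rz": 0}, {"tx": 0, "ty": 0, "tz": -40, "rx": 0, "ry": 0, "rz": 0}, {"tx": 0, "ty": 0, "tz": -35, "rx": 0, "ry": 0, "rz": 0}, {"tx": 0, "ty": 0, "tz": -15, "rx": 0, "ry": 0, "rz": 0}, {"tx": 0, "ty": 0, "tz": -9, "rx": 0, "ry": 0, "rz": 0}, {"tx": 0, "ty": 0, "tz": 0, "rx": 0, "ry": 0, "rz": 0}]}}

```text
time: 15.25
tool_pos: [498.6, 307.3, 51.4]
tcp_rot: [-3.141, 0.0, 1.606]
contact_force: [0.4, 0.5, 0.7]
grip_width: 0.3
finger_force: 0.0
```

Call:
{"api": "carry_out", "payload": {"plan": [{"tx": 2, "ty": 0, "tz": 0, "rx": 0, "ry": 0, "rz": 0}, {"tx": 2, "ty": 0, "tz": 0, "rx": 0, "ry": 0, "rz": 0}, {"tx": 2, "ty": 0, "tz": 0, "rx": 0, "ry": 0, "rz": 0}, {"tx": 2, "ty": 0, "tz": 0, "rx": 0, "ry": 0, "rz": 0}, {"tx": 0, "ty": 0, "tz": 0, "rx": 0, "ry": 0, "rz": 0}]}}

```text
time: 15.75
tool_pos: [507.1, 307.6, 52.1]
tcp_rot: [3.141, -0.0, 1.606]
contact_force: [-1.3, 0.1, 0.2]
grip_width: 0.4
finger_force: 0.0
```

Call:
{"api": "carry_out", "payload": {"plan": [{"tx": 2, "ty": 0, "tz": 0, "rx": 0, "ry": 0, "rz": 0}, {"tx": 2, "ty": 0, "tz": 0, "rx": 0, "ry": 0, "rz": 0}, {"tx": 2, "ty": 0, "tz": 0, "rx": 0, "ry": 0, "rz": 0}, {"tx": 0, "ty": 0, "tz": 0, "rx": 0, "ry": 0, "rz": 0}]}}

```text
time: 16.15
tool_pos: [512.4, 307.6, 51.6]
tcp_rot: [-3.141, -0.0, 1.606]
contact_force: [-2.4, 0.7, 0.7]
grip_width: 0.5
finger_force: 0.9
```

Call:
{"api": "carry_out", "payload": {"plan": [{"tx": 2, "ty": 0, "tz": 0, "rx": 0, "ry": 0, "rz": 0}, {"tx": 2, "ty": 0, "tz": 0, "rx": 0, "ry": 0, "rz": 0}, {"tx": 0, "ty": 0, "tz": 0, "rx": 0, "ry": 0, "rz": 0}]}}

```text
time: 16.45
tool_pos: [516.2, 307.9, 51.6]
tcp_rot: [-3.141, -0.0, 1.606]
contact_force: [-3.2, 2.7, 0.8]
grip_width: 0.4
finger_force: 1.9
```

Call:
{"api": "carry_out", "payload": {"plan": [{"tx": 2, "ty": 0, "tz": 0, "rx": 0, "ry": 0, "rz": 0}, {"tx": 2, "ty": 0, "tz": 0, "rx": 0, "ry": 0, "rz": 0}, {"tx": 0, "ty": 0, "tz": 0, "rx": 0, "ry": 0, "rz": 0}]}}

```text
time: 16.75
tool_pos: [520.4, 307.7, 51.6]
tcp_rot: [-3.141, -0.0, 1.606]
contact_force: [-3.5, 1.9, 0.7]
grip_width: 0.5
finger_force: 1.7
```

Call:
{"api": "carry_out", "payload": {"plan": [{"tx": 1, "ty": 0, "tz": 0, "rx": 0, "ry": 0, "rz": 0}, {"tx": 1, "ty": 0, "tz": 0, "rx": 0, "ry": 0, "rz": 0}, {"tx": 0, "ty": 0, "tz": 0, "rx": 0, "ry": 0, "rz": 0}]}}

```text
time: 17.05
tool_pos: [522.6, 307.5, 51.6]
tcp_rot: [-3.142, 0.0, 1.606]
contact_force: [-3.9, 2.4, -0.2]
grip_width: 0.2
finger_force: 1.6
```

Call:
{"api": "carry_out", "payload": {"plan": [{"tx": 1, "ty": 0, "tz": 0, "rx": 0, "ry": 0, "rz": 0}, {"tx": 1, "ty": 0, "tz": 0, "rx": 0, "ry": 0, "rz": 0}, {"tx": 0, "ty": 0, "tz": 0, "rx": 0, "ry": 0, "rz": 0}]}}

```text
time: 17.35
tool_pos: [525.7, 307.3, 52.0]
tcp_rot: [3.139, 0.0, 1.606]
contact_force: [0.3, 0.4, -0.1]
grip_width: 0.2
finger_force: 0.0
```

Call:
{"api": "carry_out", "payload": {"plan": [{"tx": 1, "ty": 0, "tz": 0, "rx": 0, "ry": 0, "rz": 0}, {"tx": 1, "ty": 0, "tz": 0, "rx": 0, "ry": 0, "rz": 0}, {"tx": 0, "ty": 0, "tz": 0, "rx": 0, "ry": 0, "rz": 0}]}}

```text
time: 17.65
tool_pos: [527.1, 307.4, 51.9]
tcp_rot: [3.141, -0.0, 1.606]
contact_force: [0.6, -0.4, 0.0]
grip_width: 0.6
finger_force: 0.0
```

Tripped. I'll retreat inwards, up and away, then look.

Call:
{"api": "carry_out", "payload": {"plan": [{"tx": -6, "ty": 0, "tz": 0, "rx": 0, "ry": 0, "rz": 0}, {"tx": 0, "ty": 0, "tz": 20, "rx": 0, "ry": 0, "rz": 0}, {"tx": 0, "ty": 0, "tz": 40, "rx": 0, "ry": 0, "rz": 0}, {"tx": 0, "ty": 0, "tz": 40, "rx": 0, "ry": 0, "rz": 0}, {"tx": -20, "ty": 40, "tz": 10, "rx": 0, "ry": 0, "rz": 0}, {"tx": -20, "ty": 40, "tz": 10, "rx": 0, "ry": 0, "rz": 0}, {"tx": -40, "ty": 20, "tz": 0, "rx": 0, "ry": 0, "rz": 0}, {"tx": -40, "ty": 20, "tz": 0, "rx": 0, "ry": 0, "rz": 0}, {"tx": 0, "ty": 0, "tz": 0, "rx": 0, "ry": 0, "rz": 0}]}}

```text
time: 18.55
tool_pos: [395.4, 429.7, 171.9]
tcp_rot: [-3.139, -0.0, 1.611]
contact_force: [-1.0, -0.1, 0.7]
grip_width: 0.4
finger_force: 0.0
```

Run:
```python
from h import *
crop("top","c5",205,165,130,85,6)
```

```text
(no output)
```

View pics/c5.png

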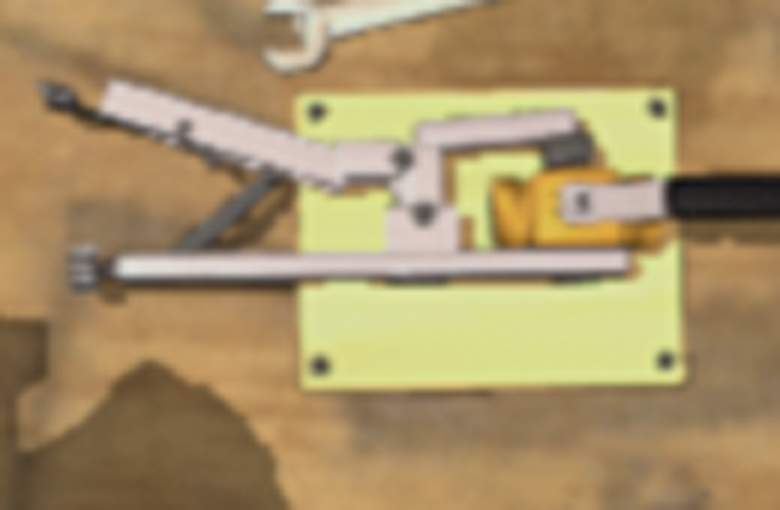

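The pliers are fully open (tab back at (60,95)), the lever is along the bore at its stop, and the valve lies free and unturned. Handing in.

```bash
python3 -c "
from plant import bot
print(bot.close_job())"
```

```text
the job is handed in; nothing more can be done
None
```

I locked the pliers over the valve, swung the lever to its open stop, tripped the release and handed the job in at about 18.6 s. The last picture shows the pliers fully open and the valve lying free. One slip: I told the gripper to close as it left the lever, so the fingers may have pinched the lever briefly at a force I did not measure, though later pictures show it unmoved.

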